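Seat a bike-hanger arm in the marking jig and punch its hole

ROBOT

A 7-joint arm with a two-finger parallel gripper is mounted at the origin on the work surface. World frame = base frame: x ahead of the robot, y to its left, z up, the work surface at z = 0. Lengths are in m, angles in rad, forces in N, time in s.
With the tool pointing down it reaches from about 0.35 to 0.9 m from the base axis. Payload 19.9 kg.
Tool frame: the origin (TCP) lies at the very end of the fingers, on their centre line; the grasp point (between the pads) lies 19 mm behind it; z points along the fingers, y is the direction in which the jaws open and shut (so a half turn about z gives the same grasp; the last joint's range is limited). The gripper opens to 85 mm and grips with 20 to 120 N. Pads are 22 mm wide; open, the fingers measure 114 mm over their backs; the gripper's body (76 mm by 85 mm) begins 54 mm behind the grasp point. The pads swing forward as they close: fully open they stand 13 mm farther back than shut.
Start: joints at [1.101, 0.417, -0.01, 1.614, 0.005, 1.111, -0.053], TCP at [0.259, -0.569, 0.231] pointing down, gripper open.
Joint ranges: [-2.81, 2.81], [-0.39, 2.02], [-1.27, 1.25], [0.06, 2.57], [-1.19, 4.33], [0.19, 2], [-2.82, 2.82]. Speed limits (rad/s): [1.89, 1.89, 2.39, 2.39, 3.01, 3.01, 3.01].

INTERFACE

Orientations are given as a unit quaternion [w, x, y, z].
In Python, from cell import bot gives the robot as it stands. The module is installed in compiled form; this text tells all that it offers.
- The arm moves only by the shell command python3 -m jog 'ROWS' [OPENING]. ROWS is JSON, a list of rows, each an object with "translation": the shift along the tool's x, y, z in m, a list of three; "spin": the turn about the tool's z in rad. In form: [{"translation": [dx, dy, dz], "spin": spin}, ...]. A call has 1 to 12 rows; each row shifts and turns the commanded pose from where the row before left it, along the tool's axes as they then stand; what a row does not reach is not made up. A row lasts 1/10 s, in which the tool goes at most 50 mm and 8.59 degrees, less where a joint would pass 70% of its speed; a pose out of reach is approached as far as the arm can. A call is refused whole if a number of a shift passes 0.05 or a number of a turn 0.15, either way. A call with a gripper value outside its range is refused whole. OPENING is the opening, from 0 (shut) to 1 (fully open), set as the call begins (- or left out, the last holds). The fingers move at their own pace and stop on an object; the grip force is fixed at half the most. Time passes only in rows, so rows that do not move let the fingers close. It gives the time, the measured TCP pose, the force and the opening at its end, in the units of the state.
- bot.get_state(): the state, without advancing time (a new reading comes with each control period).
- bot.capture(name): name is "scene" or "side" or "wrist"; returns the picture (400x640x3 uint8, blue, green, red); there is no depth.
- bot.camera_model(name): a dict with "fov_y" (degrees; the focal length in pixels is half the picture's height over the tangent of half this angle, whatever the lens; pixels are square), "cx", "cy" (the principal point, pixels), "R" (3x3) and "t" (3): a world point X has camera coordinates R X + t; the wrist camera has in their place "hand_eye" (4x4, takes a point from camera to tool coordinates, whose origin is the TCP and whose axes are the flange's). Camera axes: x right, y down, z forward; pixel columns grow to the right and rows downward; lengths in m; the calibration is good to about 2 mm. A picture is of the moment at which its call begins: read the wrist's pose just before it. camera_model takes no time and is no camera call.
- bot.close_job(): hands the job in, once; it reports no verdict.
The state is a dict: "t": time; "q": joint angles; "dq": joint speeds; "joint_torque": joint torques, N m; "ee_pos": TCP position; "ee_rot": TCP orientation; "ft_force": force on the tool from outside, world axes, zero at the start; "wrist_torque": the same for the moment, N m; "grip_width": finger opening in m.
Only numpy, scipy, OpenCV 4.12 (cv2) and the standard library are available. Lean on these libraries where they do the work, as an engineer would, in place of code of your own. Each camera call takes 0.05 s, during which the arm holds its last target. There are 200 camera calls.

TASK

Take the red folding hex-key tool off the jig board and put it down inside the green tool tray. Then push the plywood hanger arm, keeping it flat on the board and its slot on the pivot pin, so that it swings round the pin until its long edge rests against the stop pin and its slot is fully home on the pivot pin. Then press the red cap of the punch straight down until the punch trips, let it spring back up, and leave the arm seated and the jar, the oil bottle and the spare arms where they are.

Things in the scene. Friction and masses are not known exactly. Their poses are not given: they have to be found in the camera images.
- jig: Dark plywood marking jig fixed to the bench, 330 x 295 mm, 18 mm thick. Origin: on the pivot-pin axis at the underside; z up. The board spans x -200 to 130, y -80 to 215 mm in its own axes. A yellow outline, running along the jig's +y from the pivot, shows where the seated arm lies.
- jig_pivot (a point): Foot of the fixed steel pivot pin (12 mm diameter, sticks 30 mm up out of the board), at the top of the board, 18 mm above the bench.
- jig_stop (a point): Foot of the fixed steel stop pin (same size as the pivot pin), at the top of the board; at x = 36, y = 125 mm in the jig's axes.
- hanger_arm: Loose birch-plywood arm, 195 x 60 x 15 mm, about 0.14 kg, flat on the board. Origin: underside, centre line, where the pivot axis is once the slot is fully home. x runs along the arm to its square free end at x = 165 mm; edges at y = -30 and 30 mm. At the start it points 60 to 95 degrees short of its seated heading, towards the robot, and must swing clockwise seen from above.
- bridge (a point): Top centre of the column of the blue bridge on the jig, 105 mm above the bench. In the jig's axes: foot x 77 to 127, y 27 to 93 mm, 8 mm thick; column 30 x 36 mm at x = 102, y = 60 mm; its overhanging arm runs from the column to x = -7 mm, y 43 to 77 mm, 85 to 105 mm above the bench, and guides the upright punch at x = 0, y = 60 mm.
- slot_bottom (a point): Bottom of the arm's open slot (x = 6 mm in the arm's axes), half-way up. The slot is 14 mm wide and opens at the arm's end at x = -30 mm; it stands round the pivot pin, 3 to 12 mm short of home at the start. Seated, the arm's x axis points along the jig's +y and its edge at y = -30 mm touches the stop pin.
- hex_key_center (a point): Centre (half-way up) of the red folding hex-key tool, a solid block 100 mm long (its x axis), 36 mm wide (y), 22 mm high, 0.13 kg, lying flat on the jig board in the way of the arm.
- tool_tray: Loose open green steel tray, 220 mm (x) by 140 mm (y) outside, walls 3 mm thick and 35 mm high, 0.8 kg, on the bench to the left or the right of the jig. Origin: centre of its underside.
- punch_cap (a point): Centre of the top of the punch's red cap (34 mm diameter, 19 mm thick), 157 mm above the bench at rest. Press it straight down.
- punch (a joint): How far the punch is pushed down (m): 0 at rest, at most 0.0185. A light spring (1 to 3 N) returns it. With the arm seated below, the tip meets the wood at about 0.0085; the load climbs to a peak of about 13 N near 0.0145, falls to about 5 N as it trips (by 0.017), and goes solid at about 0.018. With no wood below, it does not trip.
- punch_tip (a joint): How far the tip is pushed up into the punch (m): 0 at rest, past 0.0078 the punch has tripped, 0.0095 at most. It returns to 0 on release.
- screw_jar: Small brass-coloured jar with steel lid standing on a corner of the jig board, 52 mm diameter, 65 mm high. Origin: centre of its underside. Leave alone.
- oil_bottle: Blue oil bottle with red cap standing on the bench, 56 mm diameter, 150 mm high. Origin: centre of its underside. Leave alone.
- spare_arms: Two spare hanger arms stacked on the bench, 195 x 60 x 30 mm, from x = -30 to 165 mm in its own axes, origin at the slot end, underside. On the other side of the jig from the tray. Leave alone.
Not all that is in view belongs to the job. What is shaped like the hanger_arm but purple is not meant. What is shaped like the part that bears hex_key_center but yellow is not meant.

How it is judged:
On the way, in this order (a step that is already met when the one before it is completed fails the run):
1. the hex-key tool lies in the tray, let go (x of hex_key_center in the frame of tool_tray between -0.1 and 0.1 m and y of hex_key_center in the frame of tool_tray between -0.06 and 0.06 m and z of hex_key_center in the frame of tool_tray below 0.03 m and contact force between the fingers and hex_key below 0.2 N), for 0.2 s.
2. the hanger arm is seated: along the outline against the stop pin, slot home on the pivot pin (angle between the x axis of hanger_arm and the y axis of jig, either way round below 0.035 rad and horizontal distance between hanger_arm and jig_pivot below 0.004 m and z of hanger_arm in the frame of jig below 0.022 m and angle between hanger_arm's own z axis and vertical below 0.06 rad), for 0.2 s.
3. the punch trips on the seated arm (all of step 2 and value of joint punch_tip above 0.0078 m).
At the end, for the whole second after the job is handed in: The hex-key tool is at rest in the tray; the hanger arm is at rest flat on the board, within 2 degrees of the jig's y axis and its slot within 4 mm of home on the pivot pin; the punch has tripped on it and is back up within 2 mm (all of step 2 and x of hex_key_center in the frame of tool_tray between -0.1 and 0.1 m and y of hex_key_center in the frame of tool_tray between -0.06 and 0.06 m and z of hex_key_center in the frame of tool_tray below 0.03 m and value of joint punch below 0.002 m and value of joint punch_tip below 0.001 m and linear speed of each of hanger_arm, hex_key below 0.01 m/s); the robot touches nothing.
It fails at once if the punch trips on an arm that is not seated (value of joint punch_tip above 0.007 m and not (angle between the x axis of hanger_arm and the y axis of jig, either way round below 0.05 rad and horizontal distance between hanger_arm and jig_pivot below 0.006 m and z of hanger_arm in the frame of jig below 0.022 m and angle between hanger_arm's own z axis and vertical below 0.06 rad)).
It fails at once if the hanger arm is lifted or tipped off the board (z of hanger_arm in the frame of jig above 0.03 m or angle between hanger_arm's own z axis and vertical above 0.15 rad).
It fails at once if the jar is moved more than 15 mm (distance of screw_jar from where it was at the start of the episode above 0.015 m).
It fails at once if the oil bottle is moved more than 15 mm (distance of oil_bottle from where it was at the start of the episode above 0.015 m).
It fails at once if the spare arms are moved more than 15 mm (distance of spare_arms from where it was at the start of the episode above 0.015 m).
It also fails if it takes over 67 s, if anything falls off the work surface, if the arm or the gripper's body presses on something with over 40 N, if the wrist force passes 120 N, or if a joint passes its speed limit or range.

## Working session

There is one attempt and no reset: what is moved stays moved. The work goes in short steps, Python scripts to look and compute and a shell command to move; the robot and the scene stay as the last step left them, time stands still between calls to the robot, and variables do not carry over. Pictures are saved under pics/ and viewed, about 8 in all and at most 12, crops included, and the job is handed in when it is done.

```bash
mkdir -p pics
python3 - <<'E'
from cell import bot
import cv2,numpy as np
s=bot.get_state();print({k:np.round(v,3).tolist() for k,v in s.items()})
for n in ["scene","side","wrist"]:
    cv2.imwrite(f"pics/{n}0.png",bot.capture(n)); print(n,bot.camera_model(n))
E
```

```text
{'t': 0.0, 'q': [1.101, 0.418, -0.01, 1.614, 0.005, 1.111, -0.053], 'dq': [-0.0, 0.002, 0.001, -0.001, -0.001, 0.001, -0.0], 'joint_torque': [0.0, -86.446, 0.679, -43.49, 0.019, 0.007, -0.0], 'ee_pos': [0.259, -0.568, 0.231], 'ee_rot': [-0.001, 0.977, 0.212, -0.0], 'ft_force': [0.064, -0.048, -0.154], 'wrist_torque': [0.041, -0.019, 0.035], 'grip_width': 0.085}
scene {'fov_y': 50.19799371177235, 'cx': 321.7243065541842, 'cy': 207.40200517772917, 'R': array([[ 0.05496618,  0.99847974, -0.0041138 ],
       [ 0.82947196, -0.04795508, -0.55648592],
       [-0.55583719,  0.02717562, -0.83084686]]), 't': array([-0.02912849, -0.33519829,  1.60940795])}
side {'fov_y': 42.16995826618849, 'cx': 325.16950382242015, 'cy': 197.48653695121465, 'R': array([[-0.75780677, -0.6522355 , -0.01782576],
       [-0.4971258 ,  0.59485475, -0.63167536],
       [ 0.42260483, -0.46982621, -0.77502805]]), 't': array([0.37513682, 0.32290064, 1.16909375])}
wrist {'fov_y': 59.951659130312486, 'cx': 319.96906440139617, 'cy': 194.14195557872353, 'hand_eye': array([[-5.48602872e-04, -9.61240309e-01, -2.75711383e-01,
         7.04837273e-02],
       [ 9.99999750e-01, -4.04211916e-04, -5.80527165e-04,
        -2.14703424e-04],
       [ 4.46580286e-04, -2.75711633e-01,  9.61240291e-01,
        -1.42563275e-01],
       [ 0.00000000e+00,  0.00000000e+00,  0.00000000e+00,
         1.00000000e+00]])}
```

View pics/scene0.png

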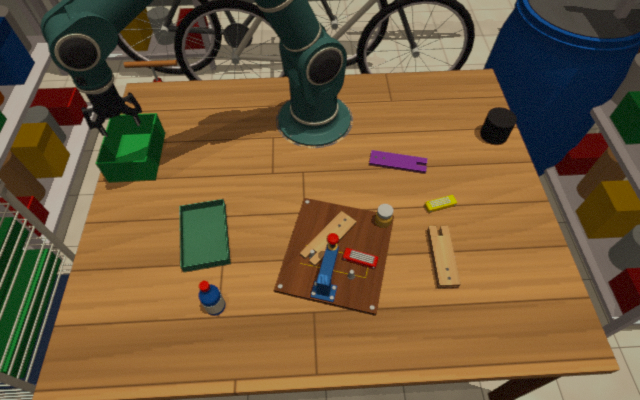

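View pics/side0.png

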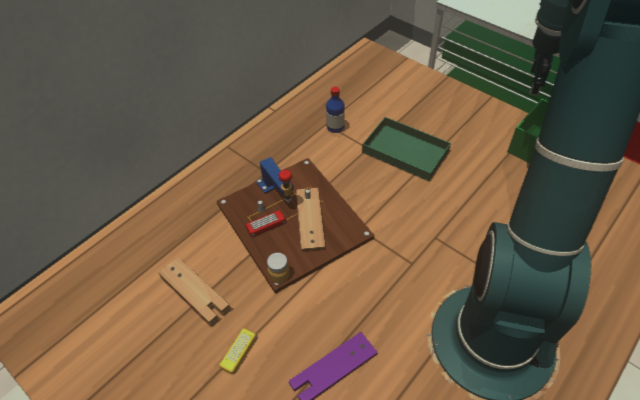

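```bash
cat > h.py <<'E'
from cell import bot
import cv2,numpy as np
from scipy.spatial.transform import Rotation as Ro
def T():
    s=bot.get_state();M=np.eye(4);w,x,y,z=s["ee_rot"]
    M[:3,:3]=Ro.from_quat([x,y,z,w]).as_matrix();M[:3,3]=s["ee_pos"];return M
def cam(name,M=None):
    c=bot.camera_model(name);f=200/np.tan(np.radians(c["fov_y"]/2))
    if name=="wrist":
        E=np.linalg.inv((T() if M is None else M)@c["hand_eye"]);R,t=E[:3,:3],E[:3,3]
    else: R,t=c["R"],c["t"]
    return np.array([[f,0,c["cx"]],[0,f,c["cy"]],[0,0,1]]),R,t
def cast(C,px,z):
    K,R,t=C;d=R.T@np.linalg.inv(K)@[px[0],px[1],1];o=-R.T@t
    return o+d*(z-o[2])/d[2]
def proj(C,X):
    K,R,t=C;p=K@(R@np.array(X)+t);return p[:2]/p[2]
def go(xyz,yaw=None):
    """shift in tool axes to world xyz; spin to bring tool-x heading to yaw"""
    M=T();d=M[:3,:3].T@(np.array(xyz)-M[:3,3]);y=np.arctan2(M[1,0],M[0,0])
    print("pos",M[:3,3].round(4),"yaw",round(y,3),"d",d.round(4),"tilt",M[:3,2].round(3))
    if yaw is not None:
        s=-(yaw-y);print("spin",round((s+np.pi/2)%np.pi-np.pi/2,3))
E
python3 - <<'E'
from h import *
im=cv2.imread("pics/scene0.png")
c=cv2.resize(im[190:320,170:410],None,fx=3.3,fy=3.3,interpolation=cv2.INTER_CUBIC)
cv2.imwrite("pics/c1.png",c)
C=cam("scene")
for n,p,z in [("tray tl",(181,209),.035),("tray tr",(224,202),.035),("tray bl",(182,270),.035),("tray br",(230,263),.035),("d1",(307,202),.018),("d3",(281,288),.018),("d4",(375,307),.018),("hex",(360,257),.04),("jar",(385,210),.083),("cap",(333,239),.157),("bottle",(205,287),.15),("stop",(351,274),.03)]:
    print(n,cast(C,p,z).round(3))
E
```

```text
tray tl [ 0.408 -0.436  0.035]
tray tr [ 0.389 -0.303  0.035]
tray bl [ 0.621 -0.406  0.035]
tray br [ 0.606 -0.27   0.035]
d1 [ 0.393 -0.04   0.018]
d3 [ 0.685 -0.124  0.018]
d4 [0.755 0.135 0.018]
hex [0.611 0.107 0.04 ]
jar [0.48  0.193 0.083]
cap [0.613 0.026 0.157]
bottle [ 0.728 -0.304  0.15 ]
stop [0.658 0.077 0.03 ]
```

View pics/c1.png

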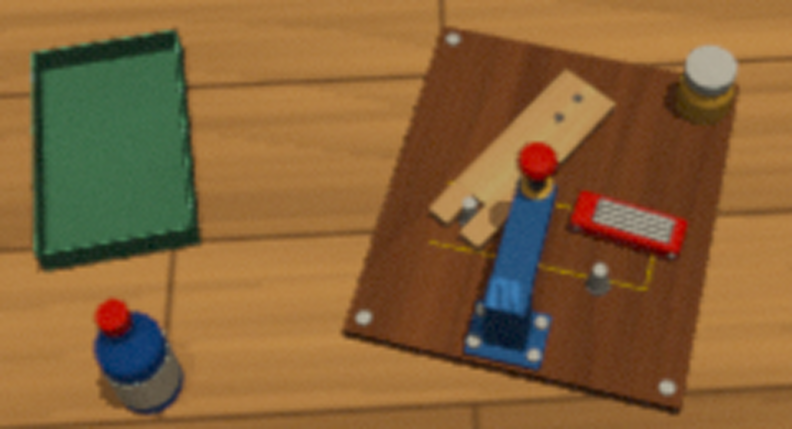

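Candidates in scene0:
- **Red key:** the block at (360,257). Others that could be mistaken for it are the yellow block (440,203), the bottle cap (205,287) and the punch cap (333,239). I choose (360,257), which the close crop confirms as a red block lying on the board.
- **Tray:** the low tray at (205,235), not the deep green box at (132,148).
- **Arm:** the birch arm at (328,237), not the purple one (398,162) or the spares (443,257).

```bash
R='{"translation":[0.030,-0.0235,0],"spin":0}'; python3 -m jog '[{"translation":[0.030,-0.0235,0],"spin":0},{"translation":[0.030,-0.0235,0],"spin":0},{"translation":[0.030,-0.0235,0],"spin":0},{"translation":[0.030,-0.0235,0],"spin":0},{"translation":[0.030,-0.0235,0],"spin":0},{"translation":[0.030,-0.0235,0],"spin":0},{"translation":[0.030,-0.0235,0],"spin":0},{"translation":[0.030,-0.0235,0],"spin":0},{"translation":[0.030,-0.0235,0],"spin":0},{"translation":[0.030,-0.0235,0],"spin":0}]' 0.7
python3 -m jog '[{"translation":[0.030,-0.0235,0],"spin":0},{"translation":[0.030,-0.0235,0],"spin":0},{"translation":[0.030,-0.0235,0],"spin":0},{"translation":[0.030,-0.0235,0],"spin":0},{"translation":[0.030,-0.0235,0],"spin":0},{"translation":[0.030,-0.0235,0],"spin":0},{"translation":[0.030,-0.0235,0],"spin":0},{"translation":[0.030,-0.0235,0],"spin":0},{"translation":[0.030,-0.0235,0],"spin":0},{"translation":[0.030,-0.0235,0],"spin":0}]'
python3 -m jog '[{"translation":[0,0,0],"spin":-0.109},{"translation":[0,0,0],"spin":-0.109},{"translation":[0,0,0],"spin":-0.109},{"translation":[0,0,0],"spin":-0.109},{"translation":[0,0,0],"spin":-0.109},{"translation":[0,0,0],"spin":-0.109},{"translation":[0,0,0],"spin":-0.109},{"translation":[0,0,0],"spin":-0.109},{"translation":[0,0,0],"spin":0}]'
python3 - <<'E'
from h import *
M=T();im=bot.capture("wrist");cv2.imwrite("pics/w1.png",im);np.save("w1.npy",M)
go([.611,.107,.2],1.30);print(bot.get_state()["q"])
hsv=cv2.cvtColor(im,cv2.COLOR_BGR2HSV)
m=cv2.inRange(hsv,(0,150,80),(8,255,255))|cv2.inRange(hsv,(172,150,80),(180,255,255))
m=cv2.morphologyEx(m,cv2.MORPH_CLOSE,np.ones((15,15)))
for k in cv2.findContours(m,0,2)[0]:
    if cv2.contourArea(k)>300: print(cv2.minAreaRect(k))
E
```

```text
t: 1.15
ee_pos: [0.4352, -0.2289, 0.2313]
ee_rot: [0.0, 0.977, 0.212, -0.0]
ft_force: [1.0, -0.4, 0.2]
grip_width: 0.0598
t: 2.15
ee_pos: [0.6107, 0.1093, 0.2311]
ee_rot: [-0.0, 0.977, 0.212, -0.0]
ft_force: [-1.2, -1.5, 0.2]
grip_width: 0.0598
t: 3.05
ee_pos: [0.6101, 0.1077, 0.231]
ee_rot: [-0.0, 0.796, 0.606, -0.0]
ft_force: [-1.4, -0.4, 0.1]
grip_width: 0.0598
pos [0.6102 0.1077 0.231 ] yaw 1.297 d [-0.0005  0.001   0.031 ] tilt [-0.001  0.    -1.   ]
spin -0.003
[ 0.19941051  0.46598776 -0.57323476  1.61239586  0.27058763  1.14401561
 -0.71160622]
((340.5, 304.0), (44.0, 45.0), 90.0)
((317.2623291015625, 165.87625122070312), (38.10992431640625, 100.39925384521484), 5.710593223571777)
```

View pics/w1.png

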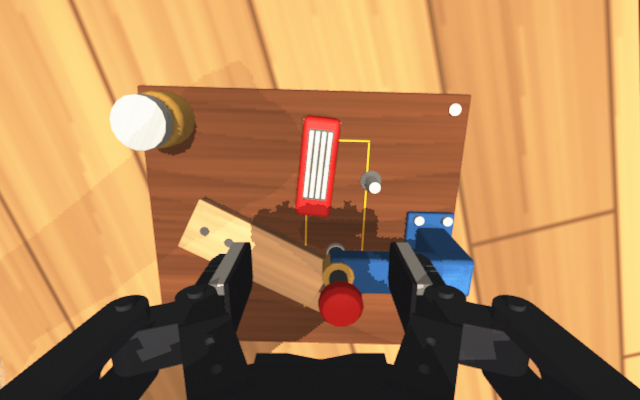

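The view is clear: key at (317,166), stop pin top at (375,187), outline corner at (369,141), jar at (140,122), arm free end at about (190,225), cap at (341,304), and board corners at (138,86) and (470,95).

Run:
```python
from h import *
C=cam("wrist",np.load("w1.npy"))
a=cast(C,(138,86),.018);b=cast(C,(470,95),.018);print("corners",a,b,np.linalg.norm(b-a),"yaw",np.arctan2(*(b-a)[1::-1]))
y=np.arctan2(*(b-a)[1::-1]);R=np.array([[np.cos(y),-np.sin(y)],[np.sin(y),np.cos(y)]])
for n,p,z,j in [("bl",(138,86),.018,(-200,215)),("br",(470,95),.018,(130,215)),("outl",(369,141),.018,(30,165)),("stop",(375,187),.048,(36,125)),("cap",(341,304),.157,(0,60))]:
    q=cast(C,p,z);print(n,q.round(4),"pivot",(q[:2]-R@(np.array(j)/1000)).round(4))
h=[cast(C,p,.04) for p in ((322,118),(311,212))];print("hex ends",h,"c",np.mean(h,0),cast(C,(317.3,165.9),.036),"ang",np.arctan2(*(h[0]-h[1])[1::-1]))
CS=cam("scene");
for p in ((358,257),(360,257)): print("hex scene",cast(CS,p,.04))
for n,p in (("armcorner",(204,199)),("armcorner2",(179,245)),("hole1",(205,231)),("hole2",(229,242))): print(n,cast(C,p,.033))
print("jar lid",cast(C,(140,122),.083))
```

```text
corners [0.45928225 0.23110707 0.018     ] [0.77133806 0.13604838 0.018     ] 0.32621309520613706 yaw -0.2956906622974451
bl [0.4593 0.2311 0.018 ] pivot [ 0.588  -0.0328]
br [0.7713 0.136  0.018 ] pivot [ 0.5843 -0.0317]
outl [0.6651 0.1185 0.018 ] pivot [ 0.5883 -0.0306]
stop [0.6575 0.0785 0.048 ] pivot [ 0.5866 -0.0306]
cap [0.6052 0.0331 0.157 ] pivot [ 0.5877 -0.0243]
hex ends [array([0.62515758, 0.1548717 , 0.04      ]), array([0.58964119, 0.06775573, 0.04      ])] c [0.60739939 0.11131372 0.04      ] [0.60833891 0.1111338  0.036     ] ang 1.1836775142086393
hex scene [0.6104008  0.10121545 0.04      ]
hex scene [0.61073209 0.10701029 0.04      ]
armcorner [0.48682647 0.10825862 0.033     ]
armcorner2 [0.44289893 0.06721414 0.033     ]
hole1 [0.47532797 0.07488768 0.033     ]
hole2 [0.49549991 0.0562942  0.033     ]
jar lid [0.48045834 0.19432683 0.083     ]
```

```bash
python3 -m jog '[{"translation":[0.01,-0.0017,0.03],"spin":0.107},{"translation":[0,0,0.04],"spin":0},{"translation":[0,0,0.04],"spin":0},{"translation":[0,0,0.03],"spin":0},{"translation":[0,0,0.025],"spin":0},{"translation":[0,0,0.02],"spin":0},{"translation":[0,0,0.015],"spin":0},{"translation":[0,0,0.011],"spin":0},{"translation":[0,0,0],"spin":0}]'
python3 -m jog '[{"translation":[0,0,0],"spin":0},{"translation":[0,0,0],"spin":0},{"translation":[0,0,0],"spin":0},{"translation":[0,0,0],"spin":0},{"translation":[0,0,0],"spin":0},{"translation":[0,0,0],"spin":0}]' 0.2
python3 - <<'E'
from h import *
cv2.imwrite("pics/w2.png",bot.capture("wrist"));go([.611,.1175,.02],1.19)
E
```

```text
t: 4.0
ee_pos: [0.6108, 0.1179, 0.0192]
ee_rot: [-0.0, 0.828, 0.561, -0.001]
ft_force: [-1.0, 0.1, 0.0]
grip_width: 0.0597
t: 4.6
ee_pos: [0.612, 0.1182, 0.0215]
ee_rot: [0.0, 0.827, 0.562, 0.001]
ft_force: [-0.2, 0.2, 7.2]
grip_width: 0.035
pos [0.612  0.1182 0.0215] yaw 1.193 d [-0.001  -0.0007  0.0015] tilt [ 0.002  0.    -1.   ]
spin 0.003
```

```bash
python3 -m jog '[{"translation":[0,0,-0.02],"spin":0},{"translation":[0,0,-0.035],"spin":0},{"translation":[0,0,-0.035],"spin":0},{"translation":[0,0,-0.035],"spin":0},{"translation":[0,0,-0.035],"spin":0},{"translation":[0,0,-0.03],"spin":0},{"translation":[0,0,-0.01],"spin":0}]'
python3 -m jog '[{"translation":[-0.04,0.0063,0],"spin":0},{"translation":[-0.04,0.0063,0],"spin":0},{"translation":[-0.04,0.0063,0],"spin":0},{"translation":[-0.04,0.0063,0],"spin":0},{"translation":[-0.04,0.0063,0],"spin":0},{"translation":[-0.04,0.0063,0],"spin":0},{"translation":[-0.04,0.0063,0],"spin":0},{"translation":[-0.04,0.0063,0],"spin":0},{"translation":[-0.04,0.0063,0],"spin":0},{"translation":[-0.04,0.0063,0],"spin":0},{"translation":[-0.04,0.0063,0],"spin":0},{"translation":[-0.038,0.0063,0],"spin":0}]'
python3 -m jog '[{"translation":[0,0,0],"spin":0.105},{"translation":[0,0,0],"spin":0.105},{"translation":[0,0,0],"spin":0.105},{"translation":[0,0,0],"spin":0.105},{"translation":[0,0,0],"spin":0.105},{"translation":[0,0,0],"spin":0.105},{"translation":[0,0,0],"spin":0.105},{"translation":[0,0,0],"spin":0.105},{"translation":[0,0,0],"spin":0.105},{"translation":[0,0,0],"spin":0.105},{"translation":[0,0,0],"spin":0}]'
python3 - <<'E'
from h import *
go([.508,-.354,.03],.145);im=bot.capture("wrist");cv2.imwrite("pics/w3.png",im)
hsv=cv2.cvtColor(im,cv2.COLOR_BGR2HSV);m=cv2.inRange(hsv,(60,80,30),(95,255,200))
for k in cv2.findContours(m,0,2)[0]:
    if cv2.contourArea(k)>2000: print(cv2.boundingRect(k),cv2.minAreaRect(k))
E
```

```text
t: 5.35
ee_pos: [0.6123, 0.1184, 0.2241]
ee_rot: [0.001, 0.827, 0.562, 0.002]
ft_force: [0.3, 0.2, -1.8]
grip_width: 0.0349
t: 6.55
ee_pos: [0.5041, -0.3559, 0.2199]
ee_rot: [-0.0, 0.828, 0.561, -0.0]
ft_force: [1.0, 0.1, -0.7]
grip_width: 0.0348
t: 7.65
ee_pos: [0.5049, -0.354, 0.2199]
ee_rot: [-0.0, 0.998, 0.07, -0.0]
ft_force: [-0.1, 0.2, -1.3]
grip_width: 0.0347
pos [ 0.5049 -0.354   0.2199] yaw 0.141 d [0.0032 0.0005 0.1899] tilt [-0.001  0.    -1.   ]
spin -0.004
(247, 65, 156, 187) ((324.5, 158.0), (186.0, 155.0), 90.0)
```

View pics/w3.png

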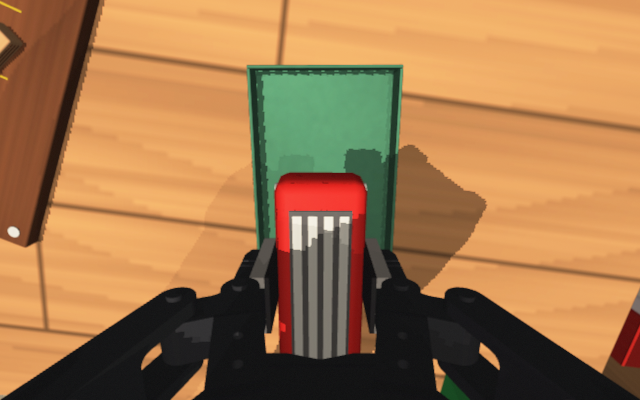

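The key is held over the tray and lies parallel to it. The tray's far edge is at (325,67) and its sides are evenly placed. I'll lower and release.

```bash
python3 -m jog '[{"translation":[0,0,0.035],"spin":0},{"translation":[0,0,0.04],"spin":0},{"translation":[0,0,0.04],"spin":0},{"translation":[0,0,0.035],"spin":0},{"translation":[0,0,0.025],"spin":0},{"translation":[0,0,0.018],"spin":0},{"translation":[0,0,0.01],"spin":0},{"translation":[0,0,0.007],"spin":0},{"translation":[0,0,0],"spin":0},{"translation":[0,0,0],"spin":0}]'
python3 -m jog '[{"translation":[0,0,0],"spin":0},{"translation":[0,0,0],"spin":0},{"translation":[0,0,0],"spin":0},{"translation":[0,0,-0.01],"spin":0},{"translation":[0,0,-0.03],"spin":0},{"translation":[0,0,-0.04],"spin":0},{"translation":[0,0,-0.04],"spin":0},{"translation":[0,0,-0.04],"spin":0},{"translation":[0,0,-0.04],"spin":0}]' 0.6
python3 - <<'E'
from h import *
M=T();im=bot.capture("wrist");cv2.imwrite("pics/w4.png",im);go([.5,-.05,.2],.141)
im2=bot.capture("scene");cv2.imwrite("pics/s4.png",im2)
c=cv2.resize(im2[190:320,170:410],None,fx=3.3,fy=3.3,interpolation=cv2.INTER_CUBIC);cv2.imwrite("pics/c4.png",c)
E
```

```text
t: 8.7
ee_pos: [0.5055, -0.3544, 0.011]
ee_rot: [0.0, 0.997, 0.072, 0.0]
ft_force: [-0.2, -0.3, -0.9]
grip_width: 0.0348
t: 9.6
ee_pos: [0.5049, -0.354, 0.2129]
ee_rot: [0.0, 0.997, 0.071, 0.0]
ft_force: [0.0, -0.6, 0.1]
grip_width: 0.0507
pos [ 0.5071 -0.3553  0.2198] yaw 0.143 d [ 0.0363 -0.3033  0.0182] tilt [ 0.007 -0.005 -1.   ]
spin 0.002
```

View pics/c4.png

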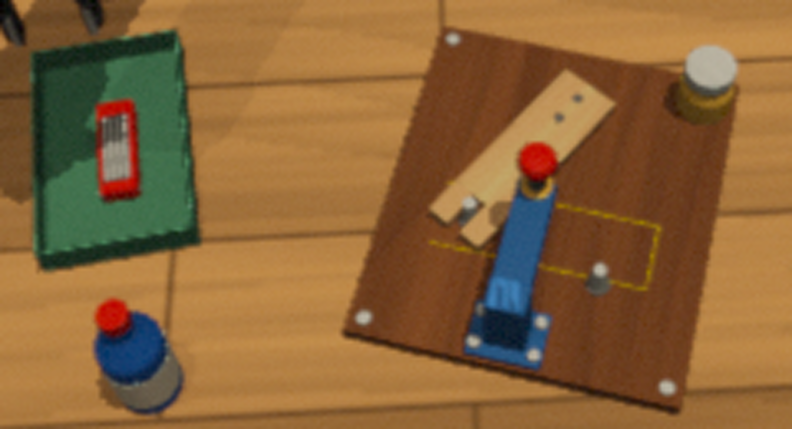

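The key lies in the tray, at crop pixel (118,148), and is released. The arm is undisturbed. I'll close the fingers and move to the pushing side of the arm.

```bash
python3 -m jog '[{"translation":[-0.0015,-0.0377,0],"spin":0},{"translation":[-0.0015,-0.0377,0],"spin":0},{"translation":[-0.0015,-0.0377,0],"spin":0},{"translation":[-0.0015,-0.0377,0],"spin":0},{"translation":[-0.0015,-0.0377,0],"spin":0},{"translation":[-0.0015,-0.0377,0],"spin":0},{"translation":[-0.0015,-0.0377,0],"spin":0},{"translation":[-0.0015,-0.0377,0],"spin":0},{"translation":[-0.0015,-0.0377,0],"spin":0},{"translation":[-0.0015,-0.0377,0],"spin":0}]' 0
python3 -m jog '[{"translation":[0,0,0],"spin":-0.1487},{"translation":[0,0,0],"spin":-0.1487},{"translation":[0,0,0],"spin":-0.1487},{"translation":[0,0,0],"spin":-0.1487},{"translation":[0,0,0],"spin":-0.1487},{"translation":[0,0,0],"spin":-0.1487},{"translation":[0,0,0],"spin":-0.1487},{"translation":[0,0,0],"spin":-0.1487}]'
python3 -m jog '[{"translation":[0,0,0],"spin":-0.1487},{"translation":[0,0,0],"spin":-0.1487},{"translation":[0,0,0],"spin":-0.1487},{"translation":[0,0,0],"spin":-0.1487},{"translation":[0,0,0],"spin":-0.1487},{"translation":[0,0,0],"spin":-0.1487},{"translation":[0,0,0],"spin":-0.1487},{"translation":[0,0,0],"spin":0}]'
python3 - <<'E'
from h import *
M=T();np.save("w5.npy",M);im=bot.capture("wrist");cv2.imwrite("pics/w5.png",im);go([.438,.0164,.022],2.37)
E
```

```text
t: 10.7
ee_pos: [0.436, 0.0183, 0.2107]
ee_rot: [0.0, 0.997, 0.071, 0.0]
ft_force: [1.2, 0.0, -0.9]
grip_width: 0.0
t: 11.5
ee_pos: [0.4365, 0.0169, 0.2106]
ee_rot: [0.0, 0.784, 0.62, 0.0]
ft_force: [0.1, -0.2, -0.2]
grip_width: 0.0
t: 12.3
ee_pos: [0.4365, 0.0168, 0.2106]
ee_rot: [0.0, 0.373, 0.928, -0.0]
ft_force: [0.4, -0.0, -0.2]
grip_width: 0.0002
pos [0.4365 0.0168 0.2105] yaw 2.37 d [-0.0013  0.0007  0.1885] tilt [ 0. -0. -1.]
spin 0.0
```

View pics/w5.png

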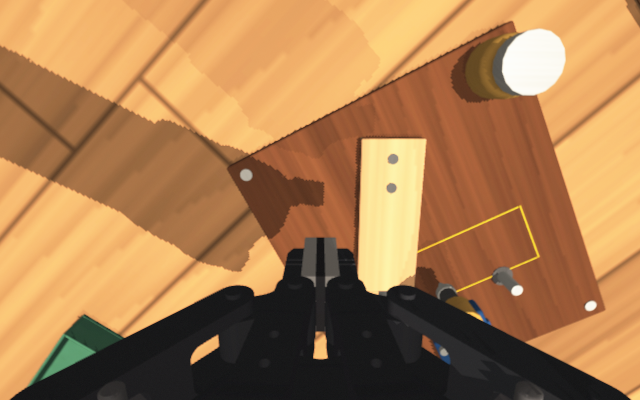

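The arm's end corners are at (361,138) and (426,139) and its left edge runs to (358,290). It is parallel to the tool axis. The stop pin top is at (517,290) and the outline's far corners are at (520,207) and (539,257).

Run:
```python
from h import *
M=np.load("w5.npy");C=cam("wrist",M)
def tl(X): return (M[:3,:3].T@(X-M[:3,3])).round(4)
for n,p,z in [("endL",(361,138),.033),("endR",(426,139),.033),("edge",(358,290),.033),("edgeR",(416,252),.033),("outA",(520,207),.018),("outB",(539,257),.018),("stop",(517,290),.048),("hole1",(393,159),.033),("hole2",(391,188),.033)]:
    X=cast(C,p,z);print(n,X.round(4),tl(X))
print("pivot tool",tl(np.array([.587,-.031,.0])), "finger px",proj(C,M[:3,3]))
```

```text
endL [0.4401 0.0664 0.033 ] [0.0319 0.0383 0.1776]
endR [0.4822 0.1088 0.033 ] [0.0309 0.098  0.1775]
edge [ 0.5551 -0.0414  0.033 ] [-0.1257  0.0402  0.1776]
edgeR [0.5635 0.0299 0.033 ] [-0.0825  0.0974  0.1776]
outA [0.6064 0.1362 0.018 ] [-0.0397  0.2038  0.1926]
outB [0.6667 0.1185 0.018 ] [-0.0955  0.2328  0.1926]
stop [0.6568 0.0776 0.048 ] [-0.1167  0.1964  0.1626]
hole1 [0.4753 0.0749 0.033 ] [0.0124 0.0687 0.1776]
hole2 [0.4953 0.0553 0.033 ] [-0.0156  0.0684  0.1776]
pivot tool [-0.1415  0.0698  0.2106] finger px [318.7238833  256.26736457]
```

```bash
python3 -m jog '[{"translation":[0,0,0.04],"spin":0},{"translation":[0,0,0.04],"spin":0},{"translation":[0,0,0.04],"spin":0},{"translation":[0,0,0.035],"spin":0},{"translation":[0,0,0.02],"spin":0},{"translation":[0,0,0.0135],"spin":0},{"translation":[0,0.01,0],"spin":0},{"translation":[0,0.007,0],"spin":0},{"translation":[0,0.005,0],"spin":0}]'
python3 -m jog '[{"translation":[0.0022,0.0071,0],"spin":0.05},{"translation":[0.0022,0.0071,0],"spin":0.05},{"translation":[0.0022,0.0071,0],"spin":0.05},{"translation":[0.0022,0.0071,0],"spin":0.05},{"translation":[0.0022,0.0071,0],"spin":0.05},{"translation":[0.0022,0.0071,0],"spin":0.05},{"translation":[0.0022,0.0071,0],"spin":0.05},{"translation":[0.0022,0.0071,0],"spin":0.05}]'
python3 - <<'E'
from h import *
go([.587,-.031,.022],1.28);M=T();np.save("w6.npy",M);im=bot.capture("wrist");cv2.imwrite("pics/w6.png",im)
E
```

```text
t: 13.25
ee_pos: [0.4534, 0.0336, 0.023]
ee_rot: [0.001, 0.375, 0.927, 0.001]
ft_force: [0.3, -0.8, 0.2]
grip_width: 0.0
t: 14.05
ee_pos: [0.4882, 0.0806, 0.0228]
ee_rot: [0.001, 0.553, 0.833, 0.0]
ft_force: [-0.4, -0.7, 0.1]
grip_width: -0.0001
pos [0.4882 0.0806 0.0228] yaw 1.971 d [-0.1412  0.0476  0.001 ] tilt [ 0.001  0.    -1.   ]
spin 0.691
```

View pics/w6.png

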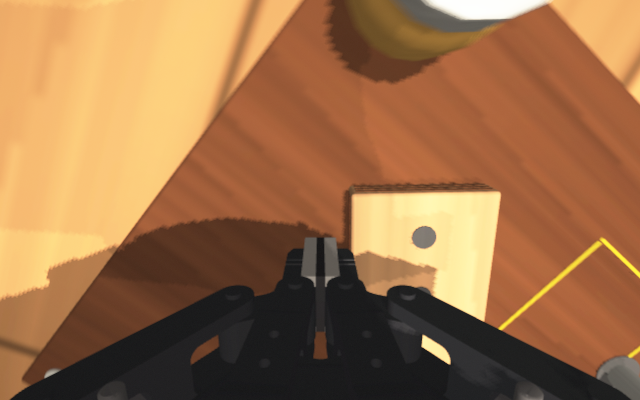

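The arm is turning with the finger: its end corners are at (352,193) and (500,191), still parallel to the tool. I'll continue the arc.

```bash
python3 -m jog '[{"translation":[0.0022,0.0071,0],"spin":0.05},{"translation":[0.0022,0.0071,0],"spin":0.05},{"translation":[0.0022,0.0071,0],"spin":0.05},{"translation":[0.0022,0.0071,0],"spin":0.05},{"translation":[0.0022,0.0071,0],"spin":0.05},{"translation":[0.0022,0.0071,0],"spin":0.05},{"translation":[0.0022,0.0071,0],"spin":0.05},{"translation":[0.0022,0.0071,0],"spin":0.05},{"translation":[0.0022,0.0071,0],"spin":0.05},{"translation":[0.0022,0.0071,0],"spin":0.05},{"translation":[0.0022,0.0071,0],"spin":0.05},{"translation":[0.0022,0.0071,0],"spin":0.05}]'
python3 - <<'E'
from h import *
go([.587,-.031,.022],1.28);M=T();np.save("w7.npy",M);im=bot.capture("wrist");cv2.imwrite("pics/w7.png",im)
E
```

```text
t: 15.3
ee_pos: [0.5678, 0.1169, 0.0228]
ee_rot: [-0.0, 0.774, 0.633, 0.001]
ft_force: [-1.7, -0.3, 1.9]
grip_width: -0.0003
pos [0.5678 0.1169 0.0228] yaw 1.372 d [-0.1412  0.048   0.0007] tilt [ 0.001  0.001 -1.   ]
spin 0.092
```

View pics/w7.png

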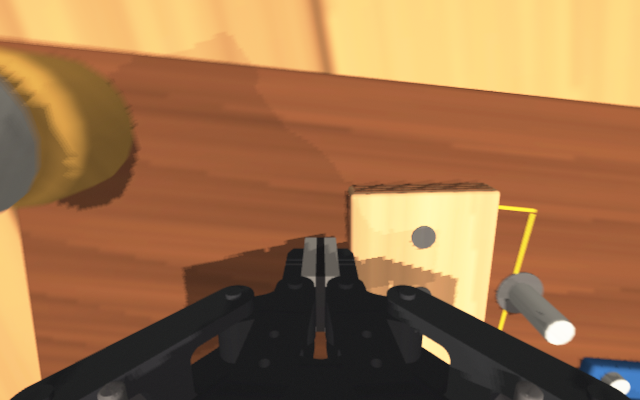

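The right edge (497) is almost at the stop pin (foot at about 505). I'll finish with small nudges and watch the force.

```bash
for i in 1 2; do :; done; python3 -m jog '[{"translation":[0.0011,0.0036,0],"spin":0.025},{"translation":[0.0011,0.0036,0],"spin":0.025},{"translation":[0.0011,0.0036,0],"spin":0.025},{"translation":[0,0,0],"spin":0}]'
python3 -m jog '[{"translation":[0.0005,0.0015,0],"spin":0.01},{"translation":[0,0,0],"spin":0}]'
python3 - <<'E'
from h import *
go([.587,-.031,.022],1.28)
E
```

```text
t: 15.75
ee_pos: [0.5788, 0.1176, 0.0223]
ee_rot: [-0.0, 0.797, 0.605, 0.0]
ft_force: [0.1, 1.1, 1.0]
grip_width: 0.0
t: 15.95
ee_pos: [0.5801, 0.1175, 0.022]
ee_rot: [-0.0, 0.8, 0.601, 0.0]
ft_force: [-3.4, 0.6, 4.4]
grip_width: 0.0
pos [0.5801 0.1175 0.022 ] yaw 1.288 d [-0.1407  0.048   0.    ] tilt [-0.  0. -1.]
spin 0.008
```

```bash
python3 -m jog '[{"translation":[0.0003,0.0015,0],"spin":0.005},{"translation":[0,0,0],"spin":0},{"translation":[0,0,0],"spin":0}]'
python3 -m jog '[{"translation":[0,0.0015,0],"spin":0},{"translation":[0,0,0],"spin":0},{"translation":[0,0,0],"spin":0}]'
python3 - <<'E'
from h import *
go([.587,-.031,.022],1.28);M=T();np.save("w8.npy",M);im=bot.capture("wrist");cv2.imwrite("pics/w8.png",im)
E
```

```text
t: 16.25
ee_pos: [0.5816, 0.1173, 0.0219]
ee_rot: [-0.0, 0.801, 0.599, 0.0]
ft_force: [-3.5, 2.1, 3.9]
grip_width: 0.0001
t: 16.55
ee_pos: [0.5831, 0.1168, 0.0218]
ee_rot: [-0.0, 0.801, 0.598, 0.0]
ft_force: [-1.0, 1.4, 2.9]
grip_width: -0.0004
pos [0.5831 0.1168 0.0218] yaw 1.283 d [-0.1406  0.0456 -0.0003] tilt [ 0.  0. -1.]
spin 0.003
```

View pics/w8.png

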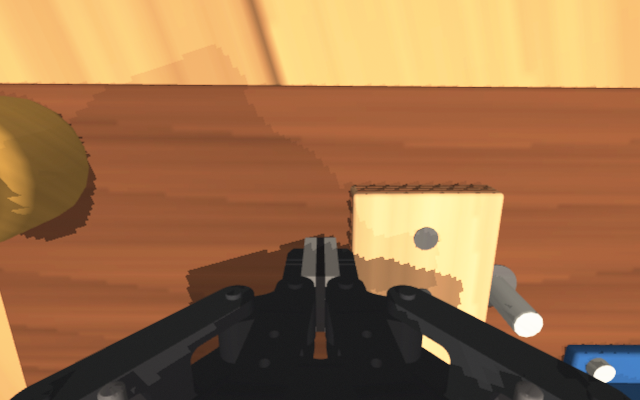

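```bash
python3 -m jog '[{"translation":[0,0.0015,0],"spin":0},{"translation":[0,0,0],"spin":0},{"translation":[0,0,0],"spin":0}]'
python3 -m jog '[{"translation":[0,0.0015,0],"spin":0},{"translation":[0,0,0],"spin":0},{"translation":[0,0,0],"spin":0}]'
python3 -m jog '[{"translation":[0,0.0015,0],"spin":0},{"translation":[0,0,0],"spin":0},{"translation":[0,0,0],"spin":0}]'
```

```text
t: 16.9
ee_pos: [0.5846, 0.1162, 0.0217]
ee_rot: [0.0, 0.801, 0.598, -0.0]
ft_force: [-1.2, -0.3, 1.1]
grip_width: 0.0
t: 17.2
ee_pos: [0.5858, 0.1159, 0.0217]
ee_rot: [-0.0, 0.801, 0.599, -0.0]
ft_force: [-1.1, 0.9, 0.2]
grip_width: 0.0001
t: 17.5
ee_pos: [0.5863, 0.1159, 0.0215]
ee_rot: [-0.001, 0.801, 0.599, -0.001]
ft_force: [-9.3, 2.2, 3.2]
grip_width: 0.0001
```

The arm is against the stop, with the force rising to 9 N. I'll go round to the free end and push along the slot.

```bash
python3 -m jog '[{"translation":[0,-0.02,0],"spin":0},{"translation":[0.03,0,0],"spin":0},{"translation":[0.032,0,0],"spin":0},{"translation":[0,0.03,0],"spin":0},{"translation":[0,0.035,0],"spin":0},{"translation":[-0.006,0,0],"spin":0},{"translation":[0,0,0],"spin":0}]'
python3 -m jog '[{"translation":[-0.005,0,0],"spin":0},{"translation":[-0.005,0,0],"spin":0},{"translation":[-0.003,0,0],"spin":0},{"translation":[0,0,0],"spin":0},{"translation":[0,0,0],"spin":0}]'
python3 - <<'E'
from h import *
go([.587,-.031,.022],1.28)
E
```

```text
t: 18.2
ee_pos: [0.6466, 0.155, 0.0213]
ee_rot: [0.0, 0.802, 0.598, -0.0]
ft_force: [-1.1, 0.0, -0.8]
grip_width: 0.0003
t: 18.7
ee_pos: [0.6427, 0.1441, 0.0219]
ee_rot: [-0.0, 0.801, 0.599, 0.0]
ft_force: [0.5, -0.5, 0.5]
grip_width: 0.0
pos [0.6427 0.1441 0.0219] yaw 1.283 d [-1.837e-01 -3.700e-03 -1.000e-04] tilt [ 0.  0. -1.]
spin 0.003
```

```bash
python3 -m jog '[{"translation":[-0.003,0,0],"spin":0},{"translation":[-0.002,0,0],"spin":0},{"translation":[0,0,0],"spin":0},{"translation":[0,0,0],"spin":0}]'
python3 -m jog '[{"translation":[-0.002,0,0],"spin":0},{"translation":[0,0,0],"spin":0},{"translation":[0,0,0],"spin":0}]'
python3 -m jog '[{"translation":[-0.0015,0,0],"spin":0},{"translation":[0,0,0],"spin":0},{"translation":[0,0,0],"spin":0}]'
python3 - <<'E'
from h import *
go([.587,-.031,.022],1.28)
E
```

```text
t: 19.1
ee_pos: [0.6413, 0.1391, 0.0218]
ee_rot: [-0.0, 0.801, 0.598, -0.0]
ft_force: [-0.3, 2.5, -0.1]
grip_width: -0.0004
t: 19.4
ee_pos: [0.6407, 0.1371, 0.0217]
ee_rot: [0.0, 0.801, 0.598, -0.0]
ft_force: [-0.2, 0.1, 0.3]
grip_width: -0.0
t: 19.7
ee_pos: [0.6403, 0.1358, 0.0217]
ee_rot: [-0.0, 0.801, 0.598, -0.0]
ft_force: [0.5, 0.3, -0.1]
grip_width: 0.0002
pos [0.6403 0.1358 0.0217] yaw 1.283 d [-0.175  -0.0038 -0.0003] tilt [-0. -0. -1.]
spin 0.003
```

```bash
python3 -m jog '[{"translation":[-0.002,0,0],"spin":0},{"translation":[0,0,0],"spin":0},{"translation":[0,0,0],"spin":0}]'
python3 -m jog '[{"translation":[-0.0015,0,0],"spin":0},{"translation":[0,0,0],"spin":0},{"translation":[0,0,0],"spin":0}]'
python3 -m jog '[{"translation":[-0.0015,0,0],"spin":0},{"translation":[0,0,0],"spin":0},{"translation":[0,0,0],"spin":0}]'
python3 - <<'E'
from h import *
go([.587,-.031,.022],1.28)
cv2.imwrite("pics/w9.png",bot.capture("wrist"))
E
```

```text
t: 20.0
ee_pos: [0.6401, 0.1355, 0.0221]
ee_rot: [-0.0, 0.801, 0.599, 0.001]
ft_force: [1.4, 7.6, -2.2]
grip_width: -0.0004
t: 20.3
ee_pos: [0.64, 0.1354, 0.0224]
ee_rot: [-0.001, 0.801, 0.599, 0.002]
ft_force: [5.6, 13.7, -1.8]
grip_width: 0.0001
t: 20.6
ee_pos: [0.6399, 0.1353, 0.0226]
ee_rot: [-0.001, 0.8, 0.6, 0.003]
ft_force: [7.7, 19.0, -1.6]
grip_width: -0.0
pos [0.6399 0.1353 0.0226] yaw 1.286 d [-0.1745 -0.0041 -0.0004] tilt [ 0.003  0.005 -1.   ]
spin 0.006
```

It is solid: force rose to 19 N with no travel. I'll back off, rise and look from above.

```bash
python3 -m jog '[{"translation":[0.01,0,0],"spin":0},{"translation":[0.02,0,0],"spin":0},{"translation":[0,0,-0.04],"spin":0},{"translation":[0,0,-0.04],"spin":0},{"translation":[0,0,-0.04],"spin":0},{"translation":[-0.02,0,-0.04],"spin":0},{"translation":[-0.03,0,-0.03],"spin":0},{"translation":[-0.02,0,0],"spin":0},{"translation":[0,0,0],"spin":0}]'
python3 - <<'E'
from h import *
M=T();np.save("wa.npy",M);im=bot.capture("wrist");sc=bot.capture("scene")
cv2.imwrite("pics/wa.png",im);cv2.imwrite("pics/sa.png",sc)
c=cv2.resize(sc[190:315,270:405],None,fx=3,fy=3,interpolation=cv2.INTER_CUBIC)
o=np.zeros((400+375,640,3),np.uint8)[:600]
w=cv2.resize(im,(640,400));
o=np.zeros((600,800,3),np.uint8);o[:400,:640]=im
cv2.imwrite("pics/wab.png",np.hstack([im,np.zeros((400,0,3),np.uint8)]))
sm=cv2.resize(c,(160,148));o[400:548,:160]=sm
s2=cv2.resize(sc[190:315,270:405],(216,200),interpolation=cv2.INTER_CUBIC);o[400:600,:216]=s2;cv2.imwrite("pics/o.png",o)
go([.6044,.0263,.18],1.28)
E
```

```text
t: 21.55
ee_pos: [0.6278, 0.09, 0.2125]
ee_rot: [0.001, 0.802, 0.597, 0.0]
ft_force: [0.5, -0.5, -0.1]
grip_width: 0.0001
pos [0.6275 0.0931 0.2113] yaw 1.283 d [-0.0706 -0.0031  0.0313] tilt [-0.001  0.    -1.   ]
spin 0.003
```

View pics/o.png

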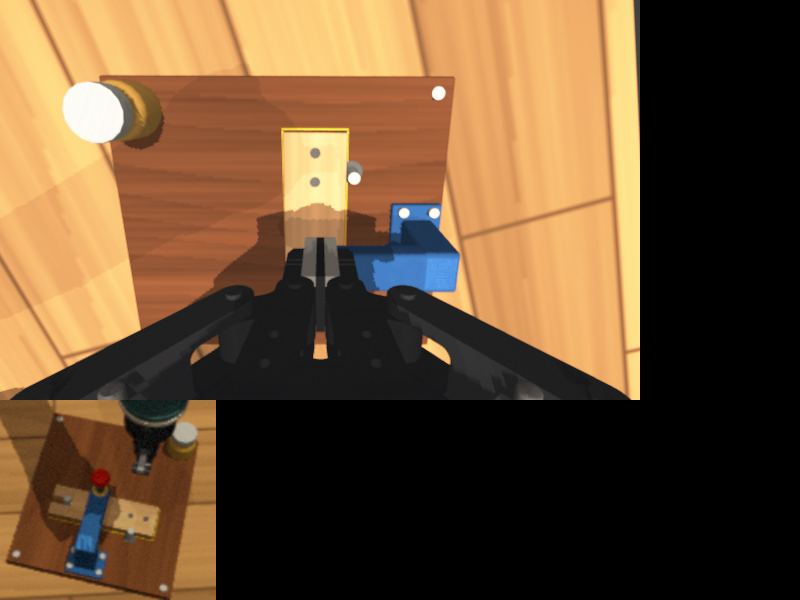

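The arm fills the yellow outline, with its right edge (349,165) against the stop pin (354,172) and its end at the outline's end line (315,129). Now I'll locate the cap from the two fixed views.

Run:
```python
from h import *
pts=[];
for n,b in (("scene",(320,230,347,252)),("side",(270,165,300,184))):
    im=cv2.imread(f"pics/{n}0.png");hsv=cv2.cvtColor(im,cv2.COLOR_BGR2HSV)
    m=cv2.inRange(hsv,(0,140,60),(8,255,255))|cv2.inRange(hsv,(172,140,60),(180,255,255))
    r=np.zeros_like(m);r[b[1]:b[3],b[0]:b[2]]=m[b[1]:b[3],b[0]:b[2]]
    ys,xs=np.nonzero(r);p=(xs.mean(),ys.mean());C=cam(n);K,R,t=C
    print(n,p,xs.min(),xs.max(),ys.min(),ys.max(),cast(C,p,.1475).round(4))
    pts.append((K@np.c_[R,t],np.array(p)))
X=cv2.triangulatePoints(pts[0][0],pts[1][0],pts[0][1],pts[1][1]);print("tri",(X[:3]/X[3]).ravel().round(4))
C=cam("wrist",np.load("wa.npy"))
y=1.28-np.pi/2;R=np.array([[np.cos(y),-np.sin(y)],[np.sin(y),np.cos(y)]])
for n,p,z,j in [("stop",(354,178),.048,(36,125)),("outR",(349,129),.018,(30,165)),("outL",(282,129),.018,(-30,165))]:
    q=cast(C,p,z)[:2];print(n,"->cap",(q+R@(np.array([0,60])-j)/1000).round(4))
go([.607,.027,.165],1.28)
```

```text
scene (np.float64(333.8677685950413), np.float64(239.47107438016528)) 327 346 233 251 [0.6088 0.029  0.1475]
side (np.float64(285.1240875912409), np.float64(175.13138686131387)) 279 291 169 181 [0.6033 0.0239 0.1475]
tri [0.6054 0.0256 0.1457]
stop ->cap [0.6039 0.0267]
outR ->cap [0.6071 0.027 ]
outL ->cap [0.603  0.0283]
pos [0.6275 0.0931 0.2113] yaw 1.283 d [-0.0692 -0.0008  0.0463] tilt [-0.001  0.    -1.   ]
spin 0.003
```

```bash
python3 -m jog '[{"translation":[-0.035,-0.0014,0],"spin":0},{"translation":[-0.035,-0.0014,0],"spin":0},{"translation":[0,0,0.025],"spin":0},{"translation":[0,0,0.02],"spin":0},{"translation":[0,0,0.005],"spin":0},{"translation":[0,0,0],"spin":0}]'
python3 -m jog '[{"translation":[0,0,0.003],"spin":0},{"translation":[0,0,0.003],"spin":0},{"translation":[0,0,0.003],"spin":0},{"translation":[0,0,0],"spin":0}]'
```

```text
t: 22.25
ee_pos: [0.6048, 0.0275, 0.1608]
ee_rot: [-0.001, 0.801, 0.599, -0.001]
ft_force: [-0.6, 0.2, 0.1]
grip_width: -0.0001
t: 22.65
ee_pos: [0.605, 0.0264, 0.1527]
ee_rot: [-0.0, 0.801, 0.599, -0.0]
ft_force: [-0.7, -0.1, -0.1]
grip_width: -0.0001
```

```bash
python3 -m jog '[{"translation":[0,0,0.002],"spin":0},{"translation":[0,0,0.002],"spin":0},{"translation":[0,0,0],"spin":0}]'
python3 -m jog '[{"translation":[0,0,0.002],"spin":0},{"translation":[0,0,0],"spin":0}]'
python3 -m jog '[{"translation":[0,0,0.002],"spin":0},{"translation":[0,0,0],"spin":0}]'
```

```text
t: 22.95
ee_pos: [0.6051, 0.0264, 0.1487]
ee_rot: [0.0, 0.801, 0.599, 0.0]
ft_force: [0.9, -0.4, 1.6]
grip_width: -0.0005
t: 23.15
ee_pos: [0.6052, 0.0264, 0.1469]
ee_rot: [0.0, 0.801, 0.599, 0.0]
ft_force: [-1.5, 1.0, 5.8]
grip_width: 0.0002
t: 23.35
ee_pos: [0.6052, 0.0264, 0.1451]
ee_rot: [0.0, 0.801, 0.599, 0.0]
ft_force: [-2.3, 0.1, 9.6]
grip_width: 0.0001
```

```bash
python3 -m jog '[{"translation":[0,0,0.002],"spin":0},{"translation":[0,0,0],"spin":0}]'
python3 -m jog '[{"translation":[0,0,0.002],"spin":0},{"translation":[0,0,0],"spin":0}]'
python3 -m jog '[{"translation":[0,0,0.0015],"spin":0},{"translation":[0,0,0],"spin":0}]'
python3 -m jog '[{"translation":[0,0,0.001],"spin":0},{"translation":[0,0,0],"spin":0}]'
```

```text
t: 23.55
ee_pos: [0.6052, 0.0264, 0.1433]
ee_rot: [0.0, 0.801, 0.599, 0.0]
ft_force: [-3.0, 0.5, 12.7]
grip_width: 0.0
t: 23.75
ee_pos: [0.6052, 0.0264, 0.1413]
ee_rot: [0.0, 0.801, 0.598, 0.0]
ft_force: [-3.4, 0.5, 11.8]
grip_width: 0.0001
t: 23.95
ee_pos: [0.6052, 0.0264, 0.1396]
ee_rot: [0.0, 0.801, 0.599, 0.0]
ft_force: [-1.8, -0.5, 6.2]
grip_width: -0.0002
t: 24.15
ee_pos: [0.6052, 0.0264, 0.1386]
ee_rot: [0.0, 0.801, 0.599, 0.0]
ft_force: [-1.7, 1.6, 8.4]
grip_width: 0.0001
```

The force peaked at about 12.7 N, fell to 6.2 N and is rising again. I'll press slightly more to reach solid, then retreat.

```bash
python3 -m jog '[{"translation":[0,0,0.001],"spin":0},{"translation":[0,0,0],"spin":0},{"translation":[0,0,0],"spin":0}]'
python3 -m jog '[{"translation":[0,0,-0.008],"spin":0},{"translation":[0,0,-0.01],"spin":0},{"translation":[0,0,-0.02],"spin":0},{"translation":[0,0,-0.04],"spin":0},{"translation":[0.04,0,-0.03],"spin":0},{"translation":[0.04,0,0],"spin":0},{"translation":[0.04,0,0],"spin":0},{"translation":[0.04,0,0],"spin":0},{"translation":[0,0,0],"spin":0},{"translation":[0,0,0],"spin":0}]'
python3 - <<'E'
from h import *
sc=bot.capture("scene");si=bot.capture("side")
a=cv2.resize(sc[190:320,170:410],(720,390),interpolation=cv2.INTER_CUBIC)
b=cv2.resize(si[150:250,210:450],(480,200),interpolation=cv2.INTER_CUBIC)
o=np.zeros((590,720,3),np.uint8);o[:390]=a;o[390:,:480]=b;cv2.imwrite("pics/f.png",o)
E
```

```text
t: 24.45
ee_pos: [0.6053, 0.0264, 0.1382]
ee_rot: [0.0, 0.801, 0.598, 0.0]
ft_force: [-4.9, -0.7, 15.0]
grip_width: 0.0004
t: 25.45
ee_pos: [0.6501, 0.1806, 0.2448]
ee_rot: [-0.0, 0.801, 0.599, -0.0]
ft_force: [0.2, -1.3, 0.0]
grip_width: 0.0001
```

View pics/f.png

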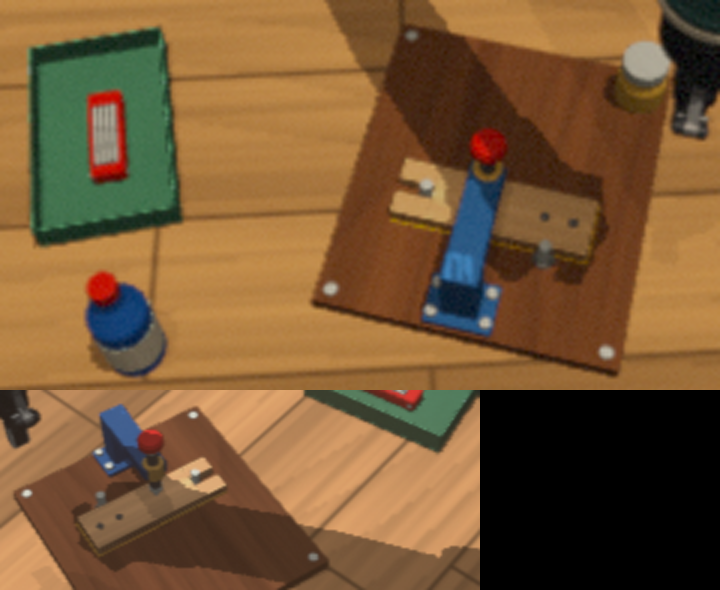

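The arm is seated and its slot is home on the pivot (425,187). The cap (488,146) is back at its starting pixel, the key is in the tray (107,135), and the jar and bottle have not moved. The robot is clear of everything.

```bash
python3 -c "
from cell import bot
print(bot.close_job())"
```

```text
the job is handed in; nothing more can be done
None
```

The task was carried out in order and handed in at about 25.5 s; the hand-in reports no verdict.

- **Hex key:** It was gripped at 35 mm, lowered into the low green tray and released. The later pictures show it lying there.
- **Hanger arm:** A closed finger swung it about 62° clockwise until it met the stop pin at 9 N. It was then pushed along its slot until it went solid at 19 N. The wrist view from above showed it filling the yellow outline.
- **Punch:** It was pressed straight down. The load peaked at about 12.7 N, fell to about 6 N as it tripped, then rose to 15 N when solid. On release the cap returned to within about 1 pixel of its starting position.
- **Last checks:** The final picture showed the arm seated, the jar and bottle where they started, and the robot clear with no force on it. The spare arms were outside that crop, but the robot never went near them.
- **Limits:** The cameras and the robot differed by up to about 5 mm on the cap position, and the press landed well on it. I could not read the punch joints directly; I judged the trip from the force curve alone.

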